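# Open the latched bench incubator and start loading its door holder

### The arm

A 6-joint arm with a two-finger parallel gripper is mounted at the origin on the work surface. World frame = base frame: x ahead of the robot, y to its left, z up, the work surface at z = 0. Lengths are in mm, angles in rad, forces in N, time in s.
With the tool pointing down it reaches from about 275 to 1000 mm from the base axis. Payload 8.4 kg.
Tool frame: the origin (TCP) lies at the very end of the fingers, on their centre line; the grasp point (between the pads) lies 19 mm behind it; z points along the fingers, y is the line along which they close (so a half turn about z gives the same grasp; the last joint's range is limited). The gripper opens to 85 mm and grips with 20 to 120 N. Pads are 22 mm wide; open, the fingers measure 114 mm over their backs; the gripper's body (76 mm by 85 mm) begins 54 mm behind the grasp point. The pads swing forward as they close: fully open they stand 13 mm farther back than shut.
Start: joints at [1.332, 0.353, 1.633, -0, 1.155, -0.002], TCP at [146.619, 607.561, 231.281] pointing down, gripper open.
Joint ranges: [-2.63, 2.63], [-0.92, 2.1], [0.06, 2.66], [-1.3, 4.44], [0, 2.69], [-3.02, 3.02]. Speed limits (rad/s): [2.22, 2.22, 2.79, 3.14, 3.14, 3.14].

### API

Orientations are given as [roll, pitch, yaw] about the fixed x, y, z axes, in that order (R = Rz(yaw) Ry(pitch) Rx(roll)).
In Python, from station import * gives the robot as it stands.
- The arm moves only by the tool carry_out, never from a script. Its argument "rows" is a list of rows, each a list of 3 entries, a list of its own where there are three numbers: the shift along the tool's x, y, z in m, then the turn, a rotation vector about the tool's x, y, z in degrees, then the opening, from -1 (shut) to 1 (fully open). A call has exactly 10 rows; each row shifts and turns the commanded pose from where the row before left it, along the tool's axes as they then stand; what a row does not reach is not made up. A row lasts 1/10 s, in which the tool goes at most 50 mm and 8.59 degrees, less where a joint would pass 70% of its speed; a pose out of reach is approached as far as the arm can. A call is refused whole if a number of a shift passes 0.05 or a number of a turn 8.59, either way. A call with a gripper value outside its range is refused whole. The fingers move at their own pace and stop on an object; the grip force is fixed at half the most. Time passes only in rows, so rows that do not move let the fingers close, or fill a call up. It gives the time, the measured TCP pose, the force, the opening and the grip force at its end, in the units of the state.
- state(): the state, without advancing time (a new reading comes with each control period).
- capture(name): name is "side" or "top" or "wrist"; returns the picture (384x512x3 uint8, blue, green, red); there is no depth.
- get_calibration(name): a dict with "fx", "fy", "cx", "cy" (pixels), "k1" (the pictures are not rectified: a ray, as slopes to the right and down, at radius r is drawn at 1 + k1 r^2 times it, then the intrinsics apply), "T" (4x4, takes a point from camera to world coordinates). Camera axes: x right, y up, looking along -z (the intrinsics and any distortion apply to the point x, -y, -z); pixel columns grow to the right and rows downward; lengths in mm; the calibration is good to about 2 mm. A picture is of the moment at which its call begins: read the wrist's pose just before it. get_calibration takes no time and is no camera call; for the wrist camera it gives the pose at the moment of the call.
- finish_job(): hands the job in; it is judged then, once.
The state is a dict: "time_s": time; "qpos": joint angles; "qd": joint speeds; "tau": joint torques, N m; "eef_pos": TCP position; "tool_rot": TCP orientation; "wrist_force": force on the tool from outside, world axes, zero at the start; "torque": the same for the moment, N m; "gripper_width": finger opening in mm; "grip_force": force on a finger pad.
Only numpy, scipy, OpenCV 4.12 (cv2) and the standard library are available. Lean on these libraries where they do the work, as an engineer would, in place of code of your own. Each camera call takes 0.05 s, during which the arm holds its last target. There are 200 camera calls.

### The job

Open the small bench incubator: press its lever handle right down without gripping it hard or forcing it, draw the door off its latch, and swing the door wide open, to about a right angle or a little more, without flinging it. Then take the red-capped sample tube from the rack and set it down upright in the blue holder cup on the inside of the door (do not drop it in). Leave the door wide open for the rest of the batch, and the other tubes and the things on the bench where they are.

Things in the scene. Friction and masses are not known exactly. Their poses are not given: they have to be found in the camera images.
- incubator: White bench incubator, a fixed box 250 deep (x), 300 wide (y), 260 mm high. Origin: centre of its underside; at yaw 0 its front faces -x. The whole front is one door, 294 wide, 20 thick, from 10 to 250 mm above the bench, its outer face 125 mm before the origin, hinged on the right edge (local -y) on an upright axis.
- incubator_door (a joint): Door angle, rad: 0 shut, grows as the door swings out, end stop at 1.92. The hinge moves freely but stays where it is left (0.15 N m of friction). While shut the door is held by the lever's latch tongue, with about 2 mm of play.
- door_hinge (a point): On the hinge axis, at the door's outer face and right edge, 130 mm above the bench. Its axes turn with the door: y runs along the outer face from the hinge to the free edge, 294 mm away; x points from the outer face through the door towards the inside (inner face at x = 20 mm); z up.
- lever_pivot (a point): On the turning axis (local x) of the steel lever handle, at the bar's centre line: 50 mm before the door's outer face, 245 mm from the hinge, 228 mm above the bench; fixed to the door, axes as door_hinge. At rest the bar is level, 16 mm thick (x), 14 mm high, runs 100 mm from here towards the hinge (-y), with 42 mm free behind it.
- lever_press (a point): Top of the resting lever bar 73 mm from its pivot, 235 mm above the bench, fixed to the door (not the lever). Pressed down here, the sprung lever starts at 3 N and nears its stop at 8 N, some 30 to 45 mm lower. The latch frees only close to the stop: press until the stop is felt, keep it down while pulling the door. A press of 12 to 25 N drags by friction; over 60 N, or a hard grip, harms it.
- door_push (a point): Point on the door's inner face, 185 mm from the hinge, 220 mm above the bench: a place to push the door wide from inside once it is ajar. Axes as door_hinge. Clear of the holder, and of the latch tongue that sticks out 20 mm behind the inner face 230 to 285 mm from the hinge, 220 to 255 mm above the bench.
- holder (a point): Centre of the mouth of the blue holder cup on the inside of the door, 170 mm above the bench, 115 mm from the hinge, 45 mm behind the inner face (axes as door_hinge). The cup is 40 mm across outside, 34 mm inside, open upward; its floor is 65 mm below this point.
- tube_red: Red-capped clear sample tube, 35 g, standing upright in one of the rack's holes (any of four). 17 mm diameter, 140 mm long; the cap is 22 mm in diameter and takes the top 18 mm. Origin: centre of its flat bottom, z up along the tube.
- rack: White tube rack, fixed, 60 (x) by 240 (y) by 66 mm high; one row of five 21 mm holes along its y, 42 mm apart, the middle one over the origin (centre of the underside). Tubes stand on its floor, 8 mm above the bench.
- tube_blue: Blue-capped tube like the red one, in the rack; leave it.
- tube_yellow: Yellow-capped tube like the red one, in the rack; leave it.
- tube_green: Green-capped tube like the red one, in the rack; leave it.
- beaker: Glass beaker, 72 mm across, 95 mm high; origin under its centre; leave it.
- reagent: Amber reagent bottle, 60 mm across, 130 mm high; origin under its centre; leave it.
- jar: White plastic jar with black lid, 56 mm across, 70 mm high; origin under its centre; leave it.
- spatula: Thin steel laboratory spatula, 180 mm long, 14 mm wide at its ends, lying flat on the bench along its x; origin under its middle; leave it.

How it is judged:
By the outcome, as a careful person would: the job done as asked, in the order asked, and still so for the second after the job is handed in, with the robot touching nothing.
It also fails if it takes over 70 s, if anything falls off the work surface, if the arm or the gripper's body presses on something with over 40 N, if the wrist force passes 120 N, or if a joint passes its speed limit or range.

## Working session

There is one attempt and no reset: what is moved stays moved. The work goes in short steps, Python scripts to look and compute and a tool call to move; the robot and the scene stay as the last step left them, time stands still between calls to the robot, and variables do not carry over. Pictures are saved under pics/ and viewed, at most 10 in all, crops included, and the job is handed in when it is done.

Besides the shell and the picture viewer there is one more tool, called after "Call:" as name(argument=value, ...), one argument or row to a line, values as JSON. carry_out: Moves the arm, as the interface text tells. Its arguments: {"type":"object","properties":{"rows":{"type":"array","items":{"type":"array"}}},"required":["rows"]}

```bash
mkdir -p pics; ls
python3 - <<'E'
from station import *
import cv2, numpy as np
np.set_printoptions(suppress=True,precision=3)
s=state();print({k:np.round(v,3) for k,v in s.items()})
for n in("side","top","wrist"):
    c=get_calibration(n);print(n,{k:(np.round(v,3).tolist()) for k,v in c.items()})
    cv2.imwrite(f"pics/{n}0.png",capture(n))
a=cv2.imread("pics/side0.png");b=cv2.imread("pics/top0.png")
E
```

```text
pics
{'time_s': np.float64(0.0), 'qpos': array([ 1.332,  0.354,  1.634,  0.   ,  1.155, -0.002]), 'qd': array([-0.003,  0.   ,  0.001, -0.001, -0.001, -0.002]), 'tau': array([ -0.   , -60.522, -34.208,  -0.   ,   0.009,   0.   ]), 'eef_pos': array([146.508, 607.104, 230.553]), 'tool_rot': array([-3.14 , -0.   ,  2.905]), 'wrist_force': array([-0.178,  0.211, -1.093]), 'torque': array([-0.015, -0.008, -0.035]), 'grip_force': np.float64(0.0), 'gripper_width': np.float64(85.772)}
side {'fx': 484.906, 'fy': 484.906, 'cx': 257.854, 'cy': 201.617, 'k1': -0.141, 'T': [[0.759, 0.32, -0.567, -312.271], [-0.651, 0.391, -0.65, -1061.659], [0.014, 0.863, 0.505, 963.825], [0.0, 0.0, 0.0, 1.0]]}
top {'fx': 403.22, 'fy': 403.22, 'cx': 256.29, 'cy': 188.616, 'k1': -0.05, 'T': [[0.026, 0.986, -0.165, 380.33], [-1.0, 0.026, -0.006, -5.174], [-0.002, 0.165, 0.986, 1269.18], [0.0, 0.0, 0.0, 1.0]]}
wrist {'fx': 315.312, 'fy': 315.312, 'cx': 255.244, 'cy': 191.518, 'k1': 0.027, 'T': [[0.235, -0.939, -0.252, 82.889], [0.972, 0.227, 0.061, 622.724], [0.0, -0.259, 0.966, 373.138], [0.0, 0.0, 0.0, 1.0]]}
```

View pics/top0.png

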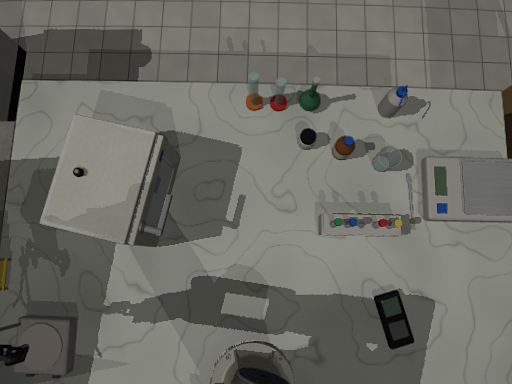

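View pics/side0.png

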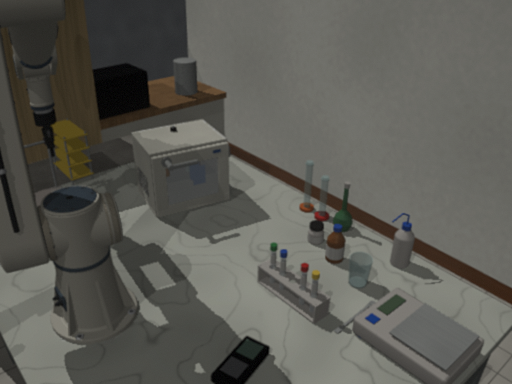

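The top view shows the incubator at left, with corners near (78,115), (160,133), (130,240) and (43,222). Its front faces image right (world -y), and the lever is near (160,215). The rack runs along (322..400, 225), with the red cap at (382,223). The side view shows the lever at about (165–198,162), the red cap at (304,267), and the jar, bottle and beaker behind the rack.

```bash
cat > h.py <<'E'
from station import *
import cv2, numpy as np
np.set_printoptions(suppress=True,precision=3)
def ray(c,uv):
    K=np.array([[c["fx"],0,c["cx"]],[0,c["fy"],c["cy"]],[0,0,1.]])
    x,y=cv2.undistortPoints(np.array([[uv]],float),K,np.array([c["k1"],0,0,0.]))[0,0]
    T=np.array(c["T"]);d=T[:3,:3]@[x,-y,-1];return T[:3,3],d/np.linalg.norm(d)
def onz(c,uv,z):
    o,d=ray(c,uv);return o+d*(z-o[2])/d[2]
def tri(*cu):
    A=np.zeros((3,3));b=np.zeros(3);R=[ray(c,u) for c,u in cu]
    for o,d in R:
        P=np.eye(3)-np.outer(d,d);A+=P;b+=P@o
    p=np.linalg.solve(A,b);return p,[round(float(np.linalg.norm(np.cross(p-o,d))),1) for o,d in R]
def proj(c,p):
    T=np.array(c["T"]);q=T[:3,:3].T@(np.array(p)-T[:3,3]);x,y=q[0]/-q[2],-q[1]/-q[2];f=1+c["k1"]*(x*x+y*y)
    return np.array([c["fx"]*x*f+c["cx"],c["fy"]*y*f+c["cy"]])
def blobs(im,lo,hi,amin=8):
    m=cv2.inRange(cv2.cvtColor(im,cv2.COLOR_BGR2HSV),lo,hi)
    n,_,st,ce=cv2.connectedComponentsWithStats(m)
    return [(st[i].tolist(),ce[i].round(1).tolist()) for i in range(1,n) if st[i,4]>=amin]
E
python3 - <<'E'
from h import *
t=cv2.imread("pics/top0.png");s=cv2.imread("pics/side0.png")
for n,im in(("top",t),("side",s)):
    for nm,lo,hi in(("red",(0,150,80),(6,255,255)),("yel",(22,130,90),(34,255,255)),("grn",(50,110,50),(80,255,255)),("blu",(105,130,60),(125,255,255))):
        print(n,nm,[(b[0],b[1]) for b in blobs(im,lo,hi)])
a=cv2.resize(t[100:250,30:190],None,fx=3.7,fy=3.7,interpolation=2)
b=cv2.resize(s[115:215,125:240],None,fx=3.4,fy=3.4,interpolation=2)
W=np.zeros((560,1000,3),np.uint8);W[:555,:592]=a;W[:340,600:991]=b
cv2.imwrite("pics/c1.png",cv2.resize(W,(800,448)))
cv2.imwrite("pics/c1.png",np.clip(cv2.resize(W,(800,448))*1.6,0,255).astype(np.uint8))
E
```

```text
top red [([270, 97, 17, 14, 114], [278.2, 104.7]), ([379, 219, 8, 8, 47], [382.7, 222.3])]
top yel [([393, 219, 9, 8, 55], [397.3, 222.8]), ([1, 259, 6, 32, 69], [3.2, 275.1])]
top grn [([299, 90, 19, 20, 234], [307.4, 100.2]), ([334, 218, 8, 8, 48], [337.7, 221.6])]
top blu [([396, 86, 12, 20, 104], [401.4, 92.1]), ([344, 137, 10, 9, 72], [348.3, 140.8]), ([437, 203, 10, 10, 92], [441.5, 207.9]), ([349, 218, 8, 8, 50], [352.7, 221.9])]
side red [([315, 212, 11, 8, 40], [318.8, 215.9]), ([302, 264, 6, 4, 24], [304.5, 265.5])]
side yel [([313, 271, 6, 8, 33], [315.2, 273.4])]
side grn [([272, 244, 4, 6, 19], [273.4, 246.1])]
side blu [([403, 222, 8, 9, 58], [406.3, 225.8]), ([334, 224, 8, 8, 54], [337.4, 227.2]), ([281, 250, 6, 7, 36], [283.2, 252.8]), ([366, 314, 14, 10, 74], [372.3, 318.3])]
```

View pics/c1.png

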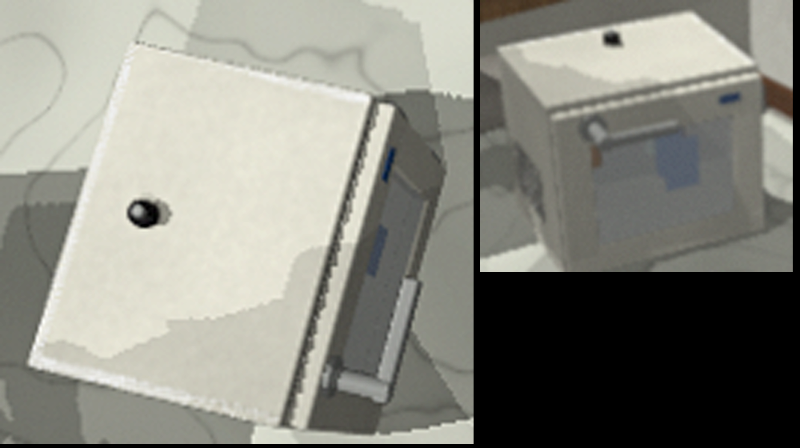

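View pics/wrist0.png

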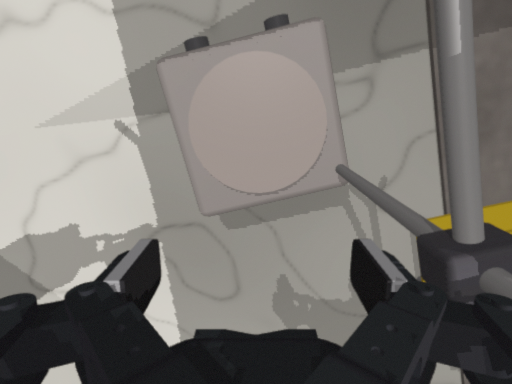

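Crop view, top: roof corners at (135,42), (372,95), (285,425) and (30,366), and the lever bar from (385,395) to (413,283). Crop view, side: roof front corners (550,110) and (760,72), and the bar from (597,130) to (682,127). The blue holder shows through the window. The wrist view shows only a hotplate and a stand, nothing of the incubator.

Run:
```python
from h import *
from scipy.optimize import least_squares
T=get_calibration("top");S=get_calibration("side")
t=lambda X,Y:(30+X/2.96-.35,100+Y/2.96-.35); s=lambda X,Y:(125+(X-480)/2.72-.35,115+Y/2.72-.35)
for n,a in(("BR",(135,42)),("FR",(372,95)),("FL",(285,425)),("BL",(30,366)),("knob",(145,212))):
    print(n,t(*a),onz(T,t(*a),260))
for n,a,b in(("BR",(135,42),(693,12)),("FR",(372,95),(760,72)),("FL",(285,425),(550,110)),("BL",(30,366),(500,47)),("bar hub",(385,392),(597,130)),("bar end",(413,281),(682,127))):
    print(n,tri((T,t(*a)),(S,s(*b))))
# fit planar pose to top-camera roof corners
P=np.array([onz(T,t(*a),260)[:2] for a in((135,42),(372,95),(285,425),(30,366))])
L=np.array([[125,-150],[-105,-150],[-105,150],[125,150.]])
f=lambda p:(L@np.array([[np.cos(p[2]),np.sin(p[2])],[-np.sin(p[2]),np.cos(p[2])]])+p[:2]-P).ravel()
r=least_squares(f,[600,450,1.36]);print(r.x,r.fun)
for n,a,b in(("red",(382.7,222.3),(304.5,265.5)),("yel",(397.3,222.8),(315.2,273.4)),("grn",(337.7,221.6),(273.4,246.1)),("blu",(352.7,221.9),(283.2,252.8))):
    print(n,tri((T,a),(S,b)),onz(T,a,144))
```

```text
BR (75.2581081081081, 113.8391891891892) [737.663 486.511 260.   ]
FR (155.32567567567568, 131.7445945945946) [692.671 268.418 260.   ]
FL (125.9337837837838, 243.2310810810811) [402.276 322.78  260.   ]
BL (39.785135135135135, 223.29864864864865) [445.332 548.759 260.   ]
knob (78.63648648648649, 171.27162162162162) [582.496 461.001 260.   ]
BR (array([736.23 , 486.401, 261.438]), [1.1, 1.1])
FR (array([696.731, 272.322, 246.137]), [0.3, 0.3])
FL (array([401.311, 324.407, 257.086]), [1.2, 1.2])
BL (array([445.644, 547.25 , 262.145]), [0.5, 0.5])
bar hub (array([427.897, 245.237, 250.139]), [6.1, 6.1])
bar end (array([533.737, 227.824, 228.49 ]), [1.5, 1.5])
[567.53  396.81    1.374] [ 1.418  3.548  1.426 -3.917 -2.385  0.395 -0.458 -0.025]
red (array([ 480.459, -353.433,  146.326]), [1.6, 1.6]) [ 481.927 -355.19   144.   ]
yel (array([ 479.936, -395.031,  144.679]), [1.9, 1.9]) [ 481.488 -396.531  144.   ]
grn (array([ 479.616, -227.712,  142.653]), [1.7, 1.7]) [ 480.845 -228.455  144.   ]
blu (array([ 479.6  , -269.741,  142.491]), [1.9, 1.9]) [ 481.031 -270.59   144.   ]
```

Call:
carry_out(
  rows=[
    [[0,0,-0.035],[0,0,0],-1],
    [[0,0,-0.035],[0,0,0],-1],
    [[-0.03,-0.02,0],[0,0,0],-1],
    [[-0.035,-0.023,0],[0,0,0],-1],
    [[-0.035,-0.023,0],[0,0,0],-1],
    [[-0.035,-0.023,0],[0,0,0],-1],
    [[-0.035,-0.023,0],[0,0,0],-1],
    [[-0.035,-0.023,0],[0,0,0],-1],
    [[-0.035,-0.023,0],[0,0,0],-1],
    [[-0.035,-0.023,0],[0,0,0],-1],
  ],
)

```text
time_s: 1.15
eef_pos: [372.3, 365.6, 301.2]
tool_rot: [-3.142, -0.0, 2.905]
wrist_force: [0.7, 1.4, -0.6]
gripper_width: 0.0
grip_force: 0.0
```

Call:
carry_out(
  rows=[
    [[-0.035,-0.023,0],[0,0,0],-1],
    [[-0.035,-0.023,0],[0,0,0],-1],
    [[-0.035,-0.023,0],[0,0,0],-1],
    [[-0.03,-0.018,0],[0,0,-2.3],-1],
    [[-0.02,-0.01,0],[0,0,0],-1],
    [[-0.01,-0.006,0],[0,0,0],-1],
    [[0,0,0],[0,0,0],-1],
    [[0,0,0],[0,0,0],-1],
    [[0,0,0],[0,0,0],-1],
    [[0,0,0],[0,0,0],-1],
  ],
)

```text
time_s: 2.15
eef_pos: [507.9, 230.1, 301.4]
tool_rot: [3.141, -0.0, 2.946]
wrist_force: [-0.5, -0.8, 0.1]
gripper_width: 0.1
grip_force: 0.0
```

Run:
```python
from h import *
s=state();print({k:np.round(v,3) for k,v in s.items()})
c=get_calibration("wrist");np.save("pics/wc1.npy",np.array(c["T"]))
w=capture("wrist");cv2.imwrite("pics/wrist1.png",w)
for p in((437.1,244.4,235),(508.7,230.1,235),(535.2,224.8,235)): print(proj(c,p))
```

```text
{'time_s': np.float64(2.15), 'qpos': array([ 0.423,  0.187,  1.698,  0.   ,  1.257, -0.953]), 'qd': array([-0.004,  0.002, -0.002, -0.   ,  0.   , -0.004]), 'tau': array([ -0.182, -50.114, -36.093,  -0.004,   0.002,   0.009]), 'eef_pos': array([507.871, 230.108, 301.354]), 'tool_rot': array([ 3.141, -0.   ,  2.946]), 'wrist_force': array([-0.527, -0.788,  0.066]), 'torque': array([ 0.046,  0.02 , -0.001]), 'grip_force': np.float64(0.0), 'gripper_width': np.float64(0.146)}
[255.109  95.631]
[255.009 205.712]
[254.966 241.733]
```

View pics/wrist1.png

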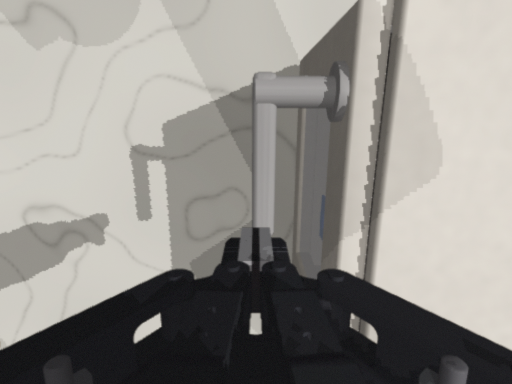

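The wrist view shows the lever bar running vertically at u≈264, which is about 5 mm closer to the door than predicted. The hub is at (290,92). I'll shift +5 mm along tool y and press.

Call:
carry_out(
  rows=[
    [[0,0.005,0.02],[0,0,0],-1],
    [[0,0,0.02],[0,0,0],-1],
    [[0,0,0.02],[0,0,0],-1],
    [[0,0,0.005],[0,0,0],-1],
    [[0,0,0.005],[0,0,0],-1],
    [[0,0,0.005],[0,0,0],-1],
    [[0,0,0.005],[0,0,0],-1],
    [[0,0,0.005],[0,0,0],-1],
    [[0,0,0.004],[0,0,0],-1],
    [[0,0,0],[0,0,0],-1],
  ],
)

```text
time_s: 3.2
eef_pos: [509.9, 234.5, 212.5]
tool_rot: [3.141, 0.001, 2.945]
wrist_force: [-1.8, 1.2, 5.3]
gripper_width: 0.4
grip_force: 2.3
```

Call:
carry_out(
  rows=[
    [[0,0,0.002],[0,0,0],-1],
    [[0,0,0.002],[0,0,0],-1],
    [[0,0,0.002],[0,0,0],-1],
    [[0,0,0.002],[0,0,0],-1],
    [[0,0,0.001],[0,0,0],-1],
    [[0,0,0.001],[0,0,0],-1],
    [[0,0,0],[0,0,0],-1],
    [[0,0,0],[0,0,0],-1],
    [[0,0,0],[0,0,0],-1],
    [[0,0,0],[0,0,0],-1],
  ],
)

```text
time_s: 4.2
eef_pos: [510.4, 234.7, 203.3]
tool_rot: [3.14, 0.002, 2.945]
wrist_force: [-1.5, 0.1, 5.6]
gripper_width: -0.2
grip_force: 2.6
```

Call:
carry_out(
  rows=[
    [[0,0,0.002],[0,0,0],-1],
    [[0,0,0.002],[0,0,0],-1],
    [[0,0,0.001],[0,0,0],-1],
    [[0,0,0.001],[0,0,0],-1],
    [[0,0,0.001],[0,0,0],-1],
    [[0,0,0],[0,0,0],-1],
    [[0,0,0],[0,0,0],-1],
    [[0,0,0],[0,0,0],-1],
    [[0,0,0],[0,0,0],-1],
    [[0,0,0],[0,0,0],-1],
  ],
)

```text
time_s: 5.2
eef_pos: [510.7, 234.8, 196.4]
tool_rot: [3.14, 0.002, 2.945]
wrist_force: [-0.9, -0.3, 7.1]
gripper_width: -0.1
grip_force: 2.8
```

Call:
carry_out(
  rows=[
    [[0,0,0.001],[0,0,0],-1],
    [[0,0,0.001],[0,0,0],-1],
    [[0,0,0.001],[0,0,0],-1],
    [[0,0,0.001],[0,0,0],-1],
    [[0,0,0],[0,0,0],-1],
    [[0,0,0],[0,0,0],-1],
    [[0,0,0],[0,0,0],-1],
    [[0,0,0],[0,0,0],-1],
    [[0,0,0],[0,0,0],-1],
    [[0,0,0],[0,0,0],-1],
  ],
)

```text
time_s: 6.2
eef_pos: [512.1, 235.1, 194.7]
tool_rot: [3.138, 0.005, 2.945]
wrist_force: [-3.4, -2.6, 22.8]
gripper_width: 0.2
grip_force: 9.5
```

Call:
carry_out(
  rows=[
    [[-0.0005,-0.002,0],[0,0,-0.6],-1],
    [[-0.0008,-0.003,0],[0,0,-1],-1],
    [[-0.0011,-0.0039,0],[0,0,-1.3],-1],
    [[-0.0011,-0.0039,0],[0,0,-1.3],-1],
    [[-0.0011,-0.0039,0],[0,0,-1.3],-1],
    [[-0.0011,-0.0039,0],[0,0,-1.3],-1],
    [[-0.0011,-0.0039,0],[0,0,-1.3],-1],
    [[-0.0011,-0.0039,0],[0,0,-1.3],-1],
    [[-0.0011,-0.0039,0],[0,0,-1.3],-1],
    [[0,0,0],[0,0,0],-1],
  ],
)

```text
time_s: 7.2
eef_pos: [518.3, 201.9, 194.7]
tool_rot: [3.139, 0.008, 3.132]
wrist_force: [0.6, -1.6, 21.1]
gripper_width: -0.3
grip_force: 9.0
```

Run:
```python
from h import *
s=state();print({k:np.round(v,3) for k,v in s.items()})
w=capture("wrist");t=capture("top")
W=np.zeros((448,800,3),np.uint8);W[:300,:400]=cv2.resize(w,(400,300));W[:,400:]=cv2.resize(t[90:290,30:209],(400,448),interpolation=2)
cv2.imwrite("pics/c2.png",W)
```

```text
{'time_s': np.float64(7.2), 'qpos': array([ 0.369,  0.282,  1.824, -0.001,  1.027, -1.192]), 'qd': array([ 0.005,  0.001, -0.003,  0.001, -0.   ,  0.026]), 'tau': array([  0.203, -41.556, -23.54 ,   0.194,  -0.117,  -0.369]), 'eef_pos': array([518.303, 201.851, 194.682]), 'tool_rot': array([3.139, 0.008, 3.132]), 'wrist_force': array([ 0.565, -1.592, 21.112]), 'torque': array([-0.072,  0.092,  0.015]), 'grip_force': np.float64(8.968), 'gripper_width': np.float64(-0.326)}
```

View pics/c2.png

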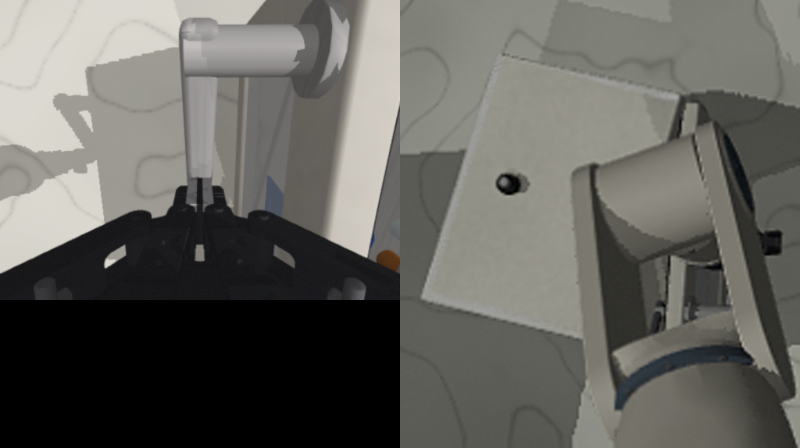

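The wrist view shows the bar still centred under the fingers and parallel to the tool, and the door has come ajar with the tool. I'll keep dragging.

Call:
carry_out(
  rows=[
    [[-0.0014,-0.0048,0],[0,0,-1.6],-1],
    [[-0.0014,-0.0048,0],[0,0,-1.6],-1],
    [[-0.0014,-0.0048,0],[0,0,-1.6],-1],
    [[-0.0014,-0.0048,0],[0,0,-1.6],-1],
    [[-0.0014,-0.0048,0],[0,0,-1.6],-1],
    [[-0.0014,-0.0048,0],[0,0,-1.6],-1],
    [[-0.0014,-0.0048,0],[0,0,-1.6],-1],
    [[-0.0014,-0.0048,0],[0,0,-1.6],-1],
    [[-0.0014,-0.0048,0],[0,0,-1.6],-1],
    [[-0.0014,-0.0048,0],[0,0,-1.6],-1],
  ],
)

```text
time_s: 8.3
eef_pos: [538.6, 156.6, 194.8]
tool_rot: [3.141, 0.011, -2.871]
wrist_force: [2.3, 4.5, 16.7]
gripper_width: 0.0
grip_force: 8.5
```

Call:
carry_out(
  rows=[
    [[-0.0014,-0.0048,0],[0,0,-1.6],-1],
    [[-0.0014,-0.0048,0],[0,0,-1.6],-1],
    [[-0.0014,-0.0048,0],[0,0,-1.6],-1],
    [[-0.0014,-0.0048,0],[0,0,-1.6],-1],
    [[-0.0014,-0.0048,0],[0,0,-1.6],-1],
    [[-0.0014,-0.0048,0],[0,0,-1.6],-1],
    [[-0.0014,-0.0048,0],[0,0,-1.6],-1],
    [[-0.0014,-0.0048,0],[0,0,-1.6],-1],
    [[-0.0007,-0.0024,0],[0,0,-0.8],-1],
    [[0,0,0],[0,0,0],-1],
  ],
)

```text
time_s: 9.3
eef_pos: [565.7, 123.5, 195.0]
tool_rot: [-3.139, 0.013, -2.635]
wrist_force: [7.2, 7.1, 14.4]
gripper_width: -0.1
grip_force: 8.4
```

Run:
```python
from h import *
s=state();print({k:np.round(v,3) for k,v in s.items()})
w=capture("wrist");t=capture("top");d=capture("side")
W=np.zeros((600,800,3),np.uint8);W[:300,:400]=cv2.resize(w,(400,300));W[:448,400:]=cv2.resize(t[90:290,30:209],(400,448),interpolation=2)
W[300:,:400]=cv2.resize(d,(400,300));cv2.imwrite("pics/c3.png",W)
```

```text
{'time_s': np.float64(9.3), 'qpos': array([ 0.212,  0.313,  1.779,  0.002,  1.037, -1.867]), 'qd': array([ 0.005, -0.001,  0.001, -0.   , -0.   ,  0.015]), 'tau': array([ -2.958, -46.588, -21.17 ,  -1.381,   2.805,  -0.249]), 'eef_pos': array([565.739, 123.517, 194.953]), 'tool_rot': array([-3.139,  0.013, -2.635]), 'wrist_force': array([ 7.156,  7.127, 14.351]), 'torque': array([ 1.08 , -1.212, -0.037]), 'grip_force': np.float64(8.418), 'gripper_width': np.float64(-0.14)}
```

View pics/c3.png

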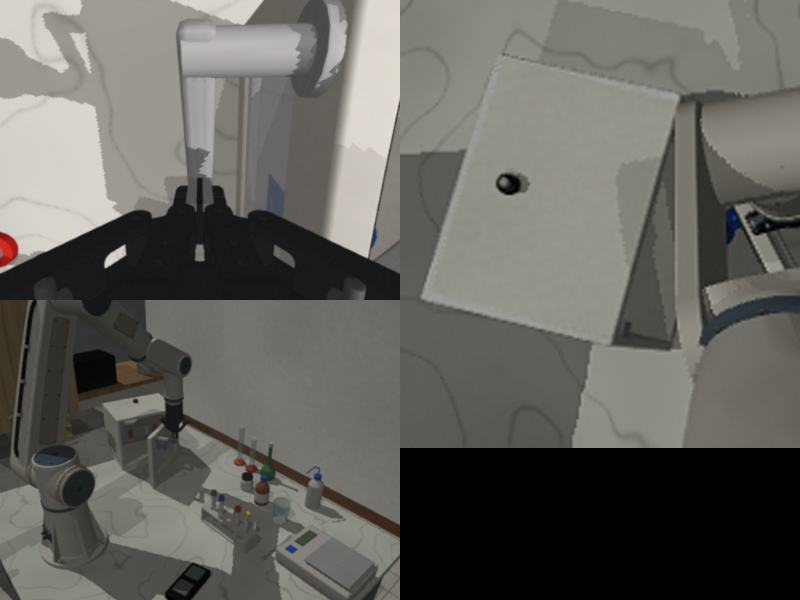

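The wrist view shows the bar still parallel to the tool. The top view is partly hidden by the arm, so I'll check the door angle numerically.

Run:
```python
from h import *
T=get_calibration("top");S=get_calibration("side");w=get_calibration("wrist")
H=np.array([688.2,250.]);
def P(x,y,z,th):
    a=2.945+th;Y=np.array([np.cos(a),np.sin(a)]);X=np.array([np.sin(a),-np.cos(a)]);return np.r_[H+x*X+y*Y,z]
for th in(0.2,0.35,0.5,0.7):
    for p in((0,0,250),(0,294,250),(20,294,250),(-50,245,235)):
        q=P(*p,th);u=proj(T,q);v=proj(w,q);d=proj(S,q);print(th,p,q,"top",(u-[30,90])*2.235+[400,0],"wr",v*.78,"side",d*.78+[0,300])
```

```text
0.2 (0, 0, 250) [688.2 250.  250. ] top [697.446  99.856] wr [288.63  506.781] side [179.009 411.216]
0.2 (0, 294, 250) [394.202 248.998 250.   ] top [681.581 351.972] wr [923.027 -18.568] side [125.017 428.636]
0.2 (20, 294, 250) [394.134 268.998 250.   ] top [663.948 351.494] wr [973.284  18.946] side [122.641 427.076]
0.2 (-50, 245, 235) [443.372 199.165 235.   ] top [730.658 310.345] wr [532.315  67.851] side [141.177 432.513]
0.35 (0, 0, 250) [688.2 250.  250. ] top [697.446  99.856] wr [288.63  506.781] side [179.009 411.216]
0.35 (0, 294, 250) [397.653 205.075 250.   ] top [720.578 350.044] wr [791.952 -92.773] side [131.054 431.936]
0.35 (20, 294, 250) [394.597 224.84  250.   ] top [702.938 352.263] wr [859.269 -65.048] side [128.006 430.536]
0.35 (-50, 245, 235) [453.718 163.15  235.   ] top [762.376 302.202] wr [436.035  45.841] side [147.844 434.761]
0.5 (0, 0, 250) [688.2 250.  250. ] top [697.446  99.856] wr [288.63  506.781] side [179.009 411.216]
0.5 (0, 294, 250) [407.629 162.161 250.   ] top [759.06  342.215] wr [ 630.983 -140.634] side [138.521 434.819]
0.5 (20, 294, 250) [401.653 181.247 250.   ] top [741.872 347.078] wr [ 709.242 -126.132] side [134.857 433.631]
0.5 (-50, 245, 235) [469.329 129.084 235.   ] top [792.58  289.442] wr [335.07   39.263] side [155.446 436.536]
0.7 (0, 0, 250) [688.2 250.  250. ] top [697.446  99.856] wr [288.63  506.781] side [179.009 411.216]
0.7 (0, 294, 250) [430.672 108.171 250.   ] top [807.852 322.987] wr [ 397.538 -157.033] side [150.398 437.826]
0.7 (20, 294, 250) [421.024 125.689 250.   ] top [791.954 331.157] wr [ 478.418 -161.196] side [146.059 436.993]
0.7 (-50, 245, 235) [497.714  88.012 235.   ] top [829.206 265.861] wr [202.935  54.179] side [166.668 438.052]
```

The predicted hub and tip positions at 0.7 rad match the wrist and side views, so the door is open about 0.7 rad. I'll release the lever, cross over the door top and go down on the inside.

Call:
carry_out(
  rows=[
    [[0,0,-0.006],[0,0,0],-1],
    [[0,0,-0.008],[0,0,0],-1],
    [[0,0,-0.008],[0,0,0],-1],
    [[0,0,-0.008],[0,0,0],-1],
    [[0,0,-0.01],[0,0,0],-1],
    [[0,0,-0.01],[0,0,0],-1],
    [[0,0,-0.015],[0,0,0],-1],
    [[0,0,-0.02],[0,0,0],-1],
    [[0,0,-0.01],[0,0,0],-1],
    [[0,0,0],[0,0,0],-1],
  ],
)

```text
time_s: 10.45
eef_pos: [560.5, 121.6, 287.5]
tool_rot: [-3.141, 0.002, -2.635]
wrist_force: [-0.1, 0.7, -0.3]
gripper_width: -0.4
grip_force: 0.0
```

Call:
carry_out(
  rows=[
    [[0.003,0.02,0],[0,0,0],-1],
    [[0.004,0.02,0],[0,0,0],-1],
    [[0.004,0.025,0],[0,0,0],-1],
    [[0.003,0.02,0],[0,0,0],-1],
    [[0.003,0.016,0],[0,0,0],-1],
    [[0,0,0],[0,0,0],-1],
    [[0,0,0.02],[0,0,0],-1],
    [[0,0,0.025],[0,0,0],-1],
    [[0,0,0.015],[0,0,0],-1],
    [[0,0,0],[0,0,0],-1],
  ],
)

```text
time_s: 11.45
eef_pos: [495.1, 200.6, 223.8]
tool_rot: [3.141, -0.005, -2.635]
wrist_force: [0.4, -0.6, -0.8]
gripper_width: -0.5
grip_force: 0.0
```

Call:
carry_out(
  rows=[
    [[0,-0.007,0],[0,0,0],-1],
    [[0,-0.007,0],[0,0,0],-1],
    [[0.0007,-0.0039,0],[0,0,-1.15],-1],
    [[0.0011,-0.0058,0],[0,0,-1.7],-1],
    [[0.0014,-0.0077,0],[0,0,-2.3],-1],
    [[0.0014,-0.0077,0],[0,0,-2.3],-1],
    [[0.0014,-0.0077,0],[0,0,-2.3],-1],
    [[0.0014,-0.0077,0],[0,0,-2.3],-1],
    [[0.0014,-0.0077,0],[0,0,-2.3],-1],
    [[0.0014,-0.0077,0],[0,0,-2.3],-1],
  ],
)

```text
time_s: 12.45
eef_pos: [528.5, 138.1, 227.1]
tool_rot: [-3.141, 0.001, -2.342]
wrist_force: [-0.2, 1.6, -0.8]
gripper_width: 0.1
grip_force: 0.5
```

Call:
carry_out(
  rows=[
    [[0.0014,-0.0077,0],[0,0,-2.3],-1],
    [[0.0014,-0.0077,0],[0,0,-2.3],-1],
    [[0.0014,-0.0077,0],[0,0,-2.3],-1],
    [[0.0014,-0.0077,0],[0,0,-2.3],-1],
    [[0.0014,-0.0077,0],[0,0,-2.3],-1],
    [[0.0014,-0.0077,0],[0,0,-2.3],-1],
    [[0.0014,-0.0077,0],[0,0,-2.3],-1],
    [[0.0011,-0.0058,0],[0,0,-1.7],-1],
    [[0,0,0],[0,0,0],-1],
    [[0,0,0],[0,0,0],-1],
  ],
)

```text
time_s: 13.45
eef_pos: [569.3, 94.1, 226.7]
tool_rot: [-3.141, 0.0, -2.035]
wrist_force: [-0.9, -0.3, 0.2]
gripper_width: -0.1
grip_force: 0.0
```

```bash
cat >> h.py <<'E'
H=np.array([688.2,250.])
def P(x,y,z,th):
    a=2.945+th;Y=np.array([np.cos(a),np.sin(a)]);X=np.array([np.sin(a),-np.cos(a)]);return np.r_[H+x*X+y*Y,z]
E
python3 - <<'E'
from h import *
s=state();print({k:np.round(v,3) for k,v in s.items()})
t=capture("top");d=capture("side");cv2.imwrite("pics/t4.png",t);cv2.imwrite("pics/s4.png",d)
T=get_calibration("top");S=get_calibration("side")
# tool in door coordinates for candidate angles
for th in(1.2,1.25,1.3,1.35):
    a=2.945+th;r=s["eef_pos"][:2]-H;print(th,r@[np.sin(a),-np.cos(a)],r@[np.cos(a),np.sin(a)],proj(T,P(0,294,250,th)),proj(S,P(0,294,250,th)))
E
```

```text
{'time_s': np.float64(13.45), 'qpos': array([ 0.161,  0.283,  1.743, -0.   ,  1.114, -2.516]), 'qd': array([ 0.007, -0.002,  0.007,  0.002,  0.   ,  0.004]), 'tau': array([ -0.274, -54.513, -33.661,  -0.023,  -0.03 ,  -0.101]), 'eef_pos': array([569.317,  94.119, 226.689]), 'tool_rot': array([-3.141,  0.   , -2.035]), 'wrist_force': array([-0.879, -0.288,  0.196]), 'torque': array([ 0.01 ,  0.007, -0.02 ]), 'grip_force': np.float64(0.0), 'gripper_width': np.float64(-0.147)}
1.2 16.479585561860187 195.3466970329922 [255.65  196.518] [237.921 179.499]
1.25 26.22225600858896 194.27892853269068 [258.744 191.729] [242.532 179.194]
1.3 35.89938447158303 192.72556388956755 [261.58  186.813] [247.091 178.784]
1.35 45.48678316943615 190.6904857062539 [264.153 181.783] [251.581 178.271]
```

Call:
carry_out(
  rows=[
    [[0.0007,-0.0039,0],[0,0,-1.15],-1],
    [[0.0014,-0.0077,0],[0,0,-2.3],-1],
    [[0.0014,-0.0077,0],[0,0,-2.3],-1],
    [[0.0014,-0.0077,0],[0,0,-2.3],-1],
    [[0.0014,-0.0077,0],[0,0,-2.3],-1],
    [[0.0012,-0.0077,0],[0,0,0],-1],
    [[0.0009,-0.0077,0],[0,0,0],-1],
    [[0.0005,-0.006,0],[0,0,0],-1],
    [[0.0003,-0.006,0],[0,0,0],-1],
    [[0.0001,-0.004,0],[0,0,0],-1],
  ],
)

```text
time_s: 14.55
eef_pos: [628.6, 63.6, 226.2]
tool_rot: [-3.142, -0.0, -1.853]
wrist_force: [-0.8, 1.3, 0.5]
gripper_width: 0.0
grip_force: 0.5
```

Call:
carry_out(
  rows=[
    [[0,0,0],[0,0,0],-1],
    [[0,0.01,0],[0,0,0],-1],
    [[0,0.02,0],[0,0,0],-1],
    [[0,0.02,0],[0,0,0],-1],
    [[0,0,-0.03],[0,0,0],1],
    [[0,0,-0.04],[0,0,0],1],
    [[0,0,0],[0,0,5],1],
    [[0,0,0],[0,0,8],1],
    [[0,0,0],[0,0,8],1],
    [[0,0,0],[0,0,8],1],
  ],
)

```text
time_s: 15.55
eef_pos: [579.1, 77.9, 296.4]
tool_rot: [-3.142, 0.0, -2.365]
wrist_force: [0.4, 0.1, 0.3]
gripper_width: 84.8
grip_force: 0.0
```

Run:
```python
from h import *
s=state();print({k:np.round(v,3) for k,v in s.items()})
t=capture("top");d=capture("side");w=capture("wrist");cv2.imwrite("pics/t5.png",t);cv2.imwrite("pics/s5.png",d)
T=get_calibration("top");S=get_calibration("side")
for th in(1.55,1.65,1.75):
    print(th,proj(T,P(0,294,250,th)),proj(T,P(20,294,250,th)),"side",proj(S,P(0,294,250,th)),"cup",P(65,115,170,th),proj(T,P(65,115,170,th)),proj(S,P(65,115,170,th)))
for n,im in(("top",t),("side",d)): print(n,blobs(im,(100,90,40),(125,255,255),15))
W=np.zeros((600,800,3),np.uint8)
W[:,:450]=cv2.resize(t[90:290,130:280],(450,600),interpolation=2);W[:230,450:]=cv2.resize(d[110:240,150:348],(350,230),interpolation=2);W[240:502,450:]=cv2.resize(w,(350,262))
cv2.imwrite("pics/c5.png",W)
```

```text
{'time_s': np.float64(15.55), 'qpos': array([ 0.131,  0.234,  1.649, -0.   ,  1.259, -2.217]), 'qd': array([ 0.   ,  0.002,  0.001,  0.001, -0.001,  1.386]), 'tau': array([  0.007, -54.   , -36.227,   0.   ,  -0.001,  -2.31 ]), 'eef_pos': array([579.136,  77.912, 296.449]), 'tool_rot': array([-3.142,  0.   , -2.365]), 'wrist_force': array([0.371, 0.058, 0.307]), 'torque': array([ 0.074, -0.04 , -0.032]), 'grip_force': np.float64(0.0), 'gripper_width': np.float64(84.776)}
1.55 [271.71  160.822] [269.892 168.139] side [268.532 175.25 ] cup [599.927 151.726 170.   ] [202.659 174.527] [227.058 178.444]
1.65 [273.808 150.038] [272.762 157.428] side [276.203 173.21 ] cup [610.179 143.404 170.   ] [205.815 170.997] [230.805 178.439]
1.75 [274.772 139.205] [274.499 146.591] side [283.206 170.865] cup [621.21  136.148 170.   ] [208.596 167.195] [234.539 178.262]
top [([396, 86, 12, 20, 120], [401.4, 92.4]), ([344, 136, 10, 10, 78], [348.3, 140.7]), ([200, 166, 7, 11, 49], [202.8, 171.3]), ([437, 203, 10, 10, 99], [441.5, 207.5]), ([349, 218, 9, 8, 56], [352.6, 221.8])]
side [([225, 174, 20, 25, 359], [234.0, 185.8]), ([402, 221, 10, 10, 71], [406.4, 225.8]), ([334, 224, 9, 8, 63], [337.6, 227.4]), ([281, 249, 6, 9, 45], [283.3, 253.0]), ([366, 314, 14, 10, 83], [372.4, 318.3])]
```

View pics/c5.png

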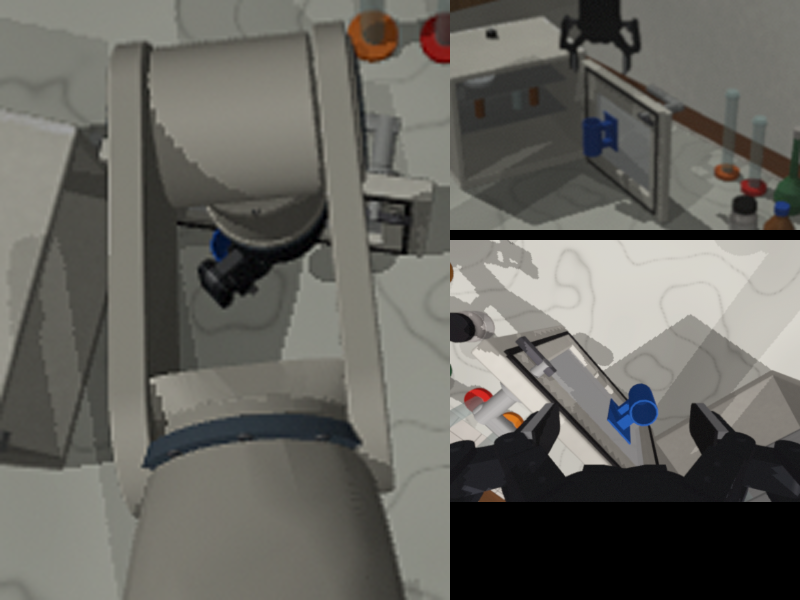

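The top crop shows the free edge of the door near px (276,152), which matches 1.65 rad. The wrist inset shows the blue cup at about (640,405), and the side inset shows the door wide open. Next is the red tube.

Call:
carry_out(
  rows=[
    [[0.02,-0.0127,0],[0,0,0],1],
    [[0.035,-0.0222,0],[0,0,0],1],
    [[0.037,-0.0235,0],[0,0,0],1],
    [[0.037,-0.0235,0],[0,0,0],1],
    [[0.037,-0.0235,0],[0,0,0],1],
    [[0.037,-0.0235,0],[0,0,0],1],
    [[0.037,-0.0235,0],[0,0,0],1],
    [[0.037,-0.0235,0],[0,0,0],1],
    [[0.037,-0.0235,0],[0,0,0],1],
    [[0.037,-0.0235,0],[0,0,0],1],
  ],
)

```text
time_s: 16.7
eef_pos: [487.4, -329.2, 296.4]
tool_rot: [-3.141, 0.0, -2.354]
wrist_force: [0.4, -0.5, 0.9]
gripper_width: 85.6
grip_force: 0.0
```

Call:
carry_out(
  rows=[
    [[0.023,-0.0139,0],[0,0,0],1],
    [[0,0,0],[0,0,6],1],
    [[0,0,0],[0,0,8.5],1],
    [[0,0,0],[0,0,8.5],1],
    [[0,0,0],[0,0,8.5],1],
    [[0,0,0],[0,0,8.5],1],
    [[0,0,0],[0,0,8.5],1],
    [[0,0,0],[0,0,8.5],1],
    [[0,0,0],[0,0,8.5],1],
    [[0,0,0],[0,0,8.5],1],
  ],
)

```text
time_s: 17.7
eef_pos: [481.5, -353.6, 296.2]
tool_rot: [-3.142, -0.0, 2.631]
wrist_force: [-0.2, 0.1, 0.2]
gripper_width: 85.7
grip_force: 0.0
```

Call:
carry_out(
  rows=[
    [[0,0,0],[0,0,8.5],1],
    [[0,0,0.01],[0,0,8.5],1],
    [[0,0,0.02],[0,0,8.5],1],
    [[0,0,0.02],[0,0,8.5],1],
    [[0,0,0.02],[0,0,8.5],1],
    [[0,0,0.02],[0,0,8.5],1],
    [[0,0,0.006],[0,0,8.5],1],
    [[0,0,0],[0,0,1.3],1],
    [[0,0,0],[0,0,0],1],
    [[0,0,0],[0,0,0],1],
  ],
)

```text
time_s: 18.7
eef_pos: [482.1, -354.1, 201.1]
tool_rot: [3.141, 0.001, 1.576]
wrist_force: [-0.7, -0.6, 0.0]
gripper_width: 85.2
grip_force: 0.0
```

Run:
```python
from h import *
s=state();print({k:np.round(v,3) for k,v in s.items()})
c=get_calibration("wrist");w=capture("wrist");cv2.imwrite("pics/w6.png",w)
for nm,lo,hi in(("red",(0,150,80),(6,255,255)),("yel",(22,130,90),(34,255,255))):
    for b in blobs(w,lo,hi,60): print(nm,b,onz(c,b[1],146))
print("expect",proj(c,(481,-353.5,146)))
# door angle and cup, arm now out of the way
t=capture("top");d=capture("side");cv2.imwrite("pics/t6.png",t);cv2.imwrite("pics/s6.png",d)
T=get_calibration("top");S=get_calibration("side")
for n,im in(("top",t[:,150:260]),("side",d[:,180:280])): print(n,blobs(im,(100,90,40),(125,255,255),15))
W=np.zeros((600,800,3),np.uint8)
W[:480,:480]=cv2.resize(t[100:220,160:280],(480,480),interpolation=2);W[:320,480:]=cv2.resize(d[140:240,205:305],(320,320),interpolation=2);W[330:570,480:]=cv2.resize(w,(320,240))
cv2.imwrite("pics/c6.png",W)
```

```text
{'time_s': np.float64(18.7), 'qpos': array([-0.636,  0.341,  1.723, -0.   ,  1.076, -0.641]), 'qd': array([-0.   , -0.001,  0.   , -0.   , -0.   ,  0.019]), 'tau': array([  0.012, -57.511, -32.275,   0.   ,   0.008,   0.002]), 'eef_pos': array([ 482.13 , -354.095,  201.103]), 'tool_rot': array([3.141, 0.001, 1.576]), 'wrist_force': array([-0.712, -0.574,  0.041]), 'torque': array([ 0.021, -0.084, -0.015]), 'grip_force': np.float64(0.0), 'gripper_width': np.float64(85.193)}
red ([236, 188, 32, 37, 923], [251.9, 206.2]) [ 480.009 -351.341  146.   ]
yel ([237, 243, 31, 39, 950], [251.9, 262.3]) [ 480.084 -391.849  146.   ]
expect [253.399 209.335]
top [([50, 155, 20, 28, 350], [58.7, 167.9])]
side [([45, 173, 20, 26, 351], [54.3, 185.8])]
```

View pics/c6.png

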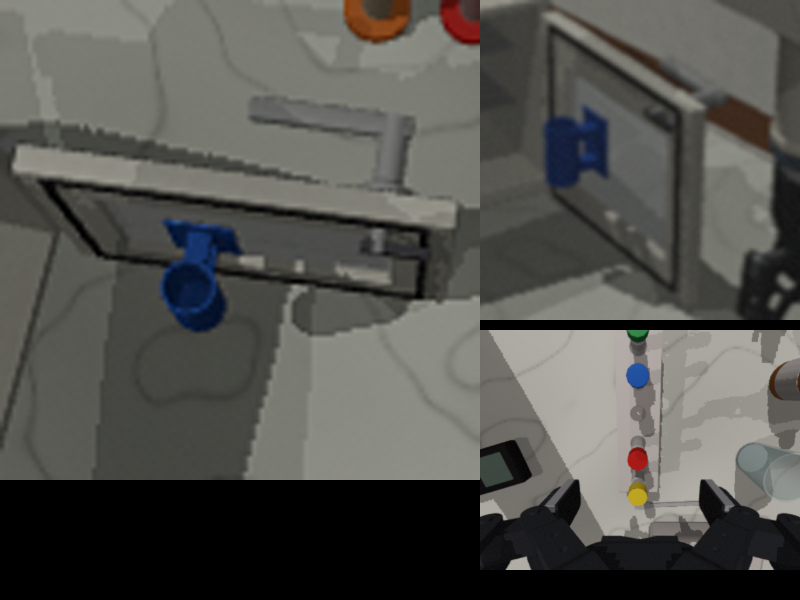

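Top crop: the open door runs from (15,148) to (455,200), and the cup mouth centre is at about (190,289), i.e. px (207.1,171.9). In the side view the mouth is at about px (230,178.4). Both agree with a door angle of about 1.65. The wrist inset shows the red cap centred between the fingers, next to yellow. I'll descend and grip.

Call:
carry_out(
  rows=[
    [[0.001,-0.001,0.01],[0,0,0],1],
    [[0,0,0.02],[0,0,0],1],
    [[0,0,0.02],[0,0,0],1],
    [[0,0,0.02],[0,0,0],1],
    [[0,0,0.015],[0,0,0],1],
    [[0,0,0.013],[0,0,0],1],
    [[0,0,0.01],[0,0,0],1],
    [[0,0,0],[0,0,0],1],
    [[0,0,0],[0,0,0],0],
    [[0,0,0],[0,0,0],-0.4],
  ],
)

```text
time_s: 19.85
eef_pos: [481.3, -353.3, 93.0]
tool_rot: [3.141, 0.001, 1.571]
wrist_force: [-0.2, -0.2, -0.1]
gripper_width: 58.8
grip_force: 0.0
```

Call:
carry_out(
  rows=[
    [[0,0,0],[0,0,0],-1],
    [[0,0,0],[0,0,0],-1],
    [[0,0,0],[0,0,0],-1],
    [[0,0,0],[0,0,0],-1],
    [[0,0,0],[0,0,0],-1],
    [[0,0,0],[0,0,0],-1],
    [[0,0,0],[0,0,0],-1],
    [[0,0,0],[0,0,0],-1],
    [[0,0,0],[0,0,0],-1],
    [[0,0,0],[0,0,0],-1],
  ],
)

```text
time_s: 20.85
eef_pos: [480.9, -353.1, 92.7]
tool_rot: [3.141, 0.0, 1.571]
wrist_force: [-1.4, 0.7, 5.8]
gripper_width: 16.6
grip_force: 58.2
```

Run:
```python
from h import *
T=get_calibration("top");S=get_calibration("side")
print(tri((T,(207.1,171.9)),(S,(230,178.4))),onz(T,(207.1,171.9),170),onz(S,(230,178.4),170))
c=lambda X,Y:(160+X/4-.4,100+Y/4-.4)
a,b=onz(T,c(15,148),250),onz(T,c(455,200),250);d=b-a;print(a,b,np.linalg.norm(d),np.arctan2(d[1],d[0])%6.283-2.945)
```

```text
(array([605.855, 140.07 , 173.136]), [1.4, 1.4]) [607.703 139.698 170.   ] [608.162 145.435 170.   ]
[682.972 248.945 250.   ] [654.912 -40.762 250.   ] 291.06272172738727 1.6706491730975235
```

Call:
carry_out(
  rows=[
    [[0,0,-0.005],[0,0,0],-1],
    [[0,0,-0.01],[0,0,0],-1],
    [[0,0,-0.015],[0,0,0],-1],
    [[0,0,-0.02],[0,0,0],-1],
    [[0,0,-0.025],[0,0,0],-1],
    [[0,0,-0.03],[0,0,0],-1],
    [[0,0,-0.03],[0,0,0],-1],
    [[0,0,-0.03],[0,0,0],-1],
    [[0,0,-0.02],[0,0,0],-1],
    [[0,0,-0.01],[0,0,0],-1],
  ],
)

```text
time_s: 21.85
eef_pos: [481.5, -353.4, 290.8]
tool_rot: [3.138, 0.002, 1.571]
wrist_force: [0.3, -1.1, -1.7]
gripper_width: 17.1
grip_force: 58.3
```

Call:
carry_out(
  rows=[
    [[0.01,0.0025,0],[0,0,0],-1],
    [[0.02,0.005,0],[0,0,0],-1],
    [[0.03,0.0075,0],[0,0,0],-1],
    [[0.035,0.009,0],[0,0,0],-1],
    [[0.035,0.009,0],[0,0,0],-1],
    [[0.035,0.009,0],[0,0,0],-1],
    [[0.035,0.009,0],[0,0,0],-1],
    [[0.035,0.009,0],[0,0,0],-1],
    [[0.035,0.009,0],[0,0,0],-1],
    [[0.035,0.009,0],[0,0,0],-1],
  ],
)

```text
time_s: 22.85
eef_pos: [557.8, -45.6, 285.9]
tool_rot: [-3.139, -0.0, 1.572]
wrist_force: [0.2, -0.2, -0.8]
gripper_width: 16.8
grip_force: 58.3
```

Call:
carry_out(
  rows=[
    [[0.035,0.009,0],[0,0,0],-1],
    [[0.035,0.009,0],[0,0,0],-1],
    [[0.035,0.009,0],[0,0,0],-1],
    [[0.03,0.0075,0],[0,0,0],-1],
    [[0.025,0.006,0],[0,0,0],-1],
    [[0.015,0.004,0],[0,0,0],-1],
    [[0.01,0.002,0],[0,0,0],-1],
    [[0,0,0],[0,0,0],-1],
    [[0,0,0],[0,0,0],-1],
    [[0,0,0],[0,0,0],-1],
  ],
)

```text
time_s: 23.85
eef_pos: [604.8, 136.1, 287.3]
tool_rot: [-3.141, 0.0, 1.57]
wrist_force: [-0.4, 0.3, -0.6]
gripper_width: 16.9
grip_force: 58.3
```

Call:
carry_out(
  rows=[
    [[0,0,0],[0,0,-5],-1],
    [[0,0,0],[0,0,-8],-1],
    [[0,0,0],[0,0,-8.5],-1],
    [[0,0,0],[0,0,-8.5],-1],
    [[0,0,0],[0,0,-8.5],-1],
    [[0,0,0],[0,0,-8.5],-1],
    [[0,0,0],[0,0,-8.5],-1],
    [[0,0,0],[0,0,-8.5],-1],
    [[0,0,0],[0,0,-8.5],-1],
    [[0,0,0],[0,0,-8.5],-1],
  ],
)

```text
time_s: 24.85
eef_pos: [605.0, 136.1, 287.5]
tool_rot: [-3.141, 0.0, 2.99]
wrist_force: [-0.6, 0.4, -0.3]
gripper_width: 16.7
grip_force: 58.3
```

Run:
```python
from h import *
c=get_calibration("wrist");w=capture("wrist");d=capture("side");t=capture("top");S=get_calibration("side")
cv2.imwrite("pics/w7.png",w);cv2.imwrite("pics/s7.png",d)
s=state();print(s["eef_pos"],s["tool_rot"])
print("blue wrist",blobs(w,(100,90,40),(125,255,255),30)); print("blue side",blobs(d[:,180:280],(100,90,40),(125,255,255),15),"red side",blobs(d,(0,120,60),(8,255,255),6))
o=w.copy()
ring=np.array([proj(c,(607.5+17*np.cos(a),142+17*np.sin(a),170)) for a in np.linspace(0,6.28,40)])
cv2.polylines(o,[ring.round().astype(int)],True,(0,255,255),1)
e=s["eef_pos"];print("ring",ring.mean(0),"tube bottom",proj(c,(e[0],e[1],e[2]-86)),"side: bottom",proj(S,(e[0],e[1],e[2]-86)),"mouth",proj(S,(607.5,142,170)))
W=np.zeros((600,800,3),np.uint8);W[:360,:480]=cv2.resize(o,(480,360));W[:600,480:]=cv2.resize(d[90:240,190:270],(320,600),interpolation=2)
cv2.imwrite("pics/c7.png",W)
```

```text
[604.976 136.345 287.41 ] [-3.142  0.     2.981]
blue wrist [([241, 155, 54, 84, 2073], [268.5, 188.7])]
blue side [([45, 174, 20, 25, 360], [53.9, 186.0])] red side [([315, 212, 14, 9, 81], [321.0, 216.4])]
ring [262.207 188.694] tube bottom [255.16 196.71] side: bottom [230.746 171.602] mouth [230.449 178.806]
```

View pics/c7.png

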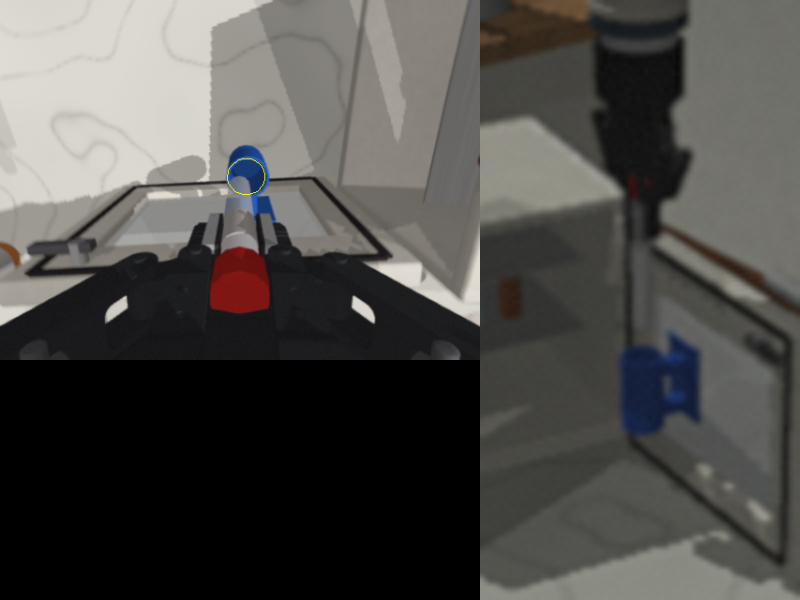

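The wrist view shows the tube hanging above the cup, with the predicted mouth ring at about (246,177) lying on the blue mouth to within about 2 mm. The side view shows the tube directly over the cup. I'll nudge +7 mm along tool y and lower.

Call:
carry_out(
  rows=[
    [[-0.0015,0.0035,0],[0,0,-3],-1],
    [[0,0.0035,0],[0,0,0],-1],
    [[0,0,0.005],[0,0,0],-1],
    [[0,0,0.01],[0,0,0],-1],
    [[0,0,0.01],[0,0,0],-1],
    [[0,0,0.01],[0,0,0],-1],
    [[0,0,0.01],[0,0,0],-1],
    [[0,0,0],[0,0,0],-1],
    [[0,0,0],[0,0,0],-1],
    [[0,0,0],[0,0,0],-1],
  ],
)

```text
time_s: 26.0
eef_pos: [607.8, 144.0, 242.7]
tool_rot: [3.141, 0.001, 3.037]
wrist_force: [0.1, 0.5, -0.7]
gripper_width: 17.0
grip_force: 58.3
```

Call:
carry_out(
  rows=[
    [[0,0,0.006],[0,0,0],-1],
    [[0,0,0.006],[0,0,0],-1],
    [[0,0,0.006],[0,0,0],-1],
    [[0,0,0.006],[0,0,0],-1],
    [[0,0,0.006],[0,0,0],-1],
    [[0,0,0.006],[0,0,0],-1],
    [[0,0,0.005],[0,0,0],-1],
    [[0,0,0.004],[0,0,0],-1],
    [[0,0,0],[0,0,0],-1],
    [[0,0,0],[0,0,0],-1],
  ],
)

```text
time_s: 27.0
eef_pos: [607.5, 143.9, 197.3]
tool_rot: [3.142, 0.0, 3.037]
wrist_force: [0.4, -0.2, -0.4]
gripper_width: 16.8
grip_force: 58.3
```

Bottom is at about 112.5 with no contact forces; 7 mm left to the floor.

Call:
carry_out(
  rows=[
    [[0,0,0.002],[0,0,0],-1],
    [[0,0,0.001],[0,0,0],-1],
    [[0,0,0.001],[0,0,0],-1],
    [[0,0,0.001],[0,0,0],-1],
    [[0,0,0.001],[0,0,0],-1],
    [[0,0,0],[0,0,0],-1],
    [[0,0,0],[0,0,0],-1],
    [[0,0,0],[0,0,0],-1],
    [[0,0,0],[0,0,0],-1],
    [[0,0,0],[0,0,0],-1],
  ],
)

```text
time_s: 28.0
eef_pos: [607.4, 143.9, 191.3]
tool_rot: [3.142, 0.0, 3.037]
wrist_force: [-0.3, 0.8, -0.1]
gripper_width: 16.7
grip_force: 58.3
```

Call:
carry_out(
  rows=[
    [[0,0,0.0005],[0,0,0],-1],
    [[0,0,0.0005],[0,0,0],-1],
    [[0,0,0.0005],[0,0,0],-1],
    [[0,0,0.0005],[0,0,0],-1],
    [[0,0,0],[0,0,0],-1],
    [[0,0,0],[0,0,0],-1],
    [[0,0,0],[0,0,0],-1],
    [[0,0,0],[0,0,0],-1],
    [[0,0,0],[0,0,0],-1],
    [[0,0,0],[0,0,0],-1],
  ],
)

```text
time_s: 29.0
eef_pos: [607.6, 143.8, 189.7]
tool_rot: [3.142, 0.001, 3.037]
wrist_force: [-0.3, -1.5, 5.6]
gripper_width: 16.8
grip_force: 58.5
```

Call:
carry_out(
  rows=[
    [[0,0,-0.0003],[0,0,0],-0.6],
    [[0,0,0],[0,0,0],-0.57],
    [[0,0,0],[0,0,0],-0.54],
    [[0,0,0],[0,0,0],-0.5],
    [[0,0,0],[0,0,0],-0.45],
    [[0,0,0],[0,0,0],-0.4],
    [[0,0,0],[0,0,0],-0.3],
    [[0,0,0],[0,0,0],-0.2],
    [[0,0,0],[0,0,0],-0.1],
    [[0,0,0],[0,0,0],0],
  ],
)

```text
time_s: 30.0
eef_pos: [607.4, 143.9, 189.6]
tool_rot: [3.142, 0.0, 3.037]
wrist_force: [-0.7, -0.7, 0.6]
gripper_width: 42.8
grip_force: 0.0
```

Call:
carry_out(
  rows=[
    [[0,0,0],[0,0,0],0.2],
    [[0,0,0],[0,0,0],0.2],
    [[0,0,-0.005],[0,0,0],0.2],
    [[0,0,-0.01],[0,0,0],0.2],
    [[0,0,-0.015],[0,0,0],0.2],
    [[0,0,-0.02],[0,0,0],0.2],
    [[0,0,-0.025],[0,0,0],0.2],
    [[0,0,-0.03],[0,0,0],0.2],
    [[0,0,-0.03],[0,0,0],0.2],
    [[0,0,0],[0,0,0],0.2],
  ],
)

```text
time_s: 31.0
eef_pos: [609.6, 144.4, 331.0]
tool_rot: [3.139, 0.008, 3.037]
wrist_force: [0.7, 0.5, 0.1]
gripper_width: 51.1
grip_force: 0.0
```

Call:
carry_out(
  rows=[
    [[0.01,0,-0.01],[0,0,0],0.2],
    [[0.03,0,0],[0,0,0],0.2],
    [[0.04,0,0],[0,0,0],0.2],
    [[0.04,0,0],[0,0,0],0.2],
    [[0.04,0,0],[0,0,0],0.2],
    [[0.04,0,0],[0,0,0],0.2],
    [[0.02,0,0],[0,0,0],0.2],
    [[0.01,0,0],[0,0,0],0.2],
    [[0,0,0],[0,0,0],0.2],
    [[0,0,0],[0,0,0],0.2],
  ],
)

```text
time_s: 32.0
eef_pos: [379.3, 167.8, 334.8]
tool_rot: [3.141, 0.001, 3.038]
wrist_force: [0.7, 0.1, 0.2]
gripper_width: 51.4
grip_force: 0.0
```

Run:
```python
from h import *
c=get_calibration("wrist");T=get_calibration("top");S=get_calibration("side")
w=capture("wrist");d=capture("side");t=capture("top");s=state();print(s["eef_pos"],s["wrist_force"])
lo,hi=(0,130,60),(7,255,255)
for n,im,k in(("top",t,T),("side",d,S),("wrist",w,c)):
    print(n,"red",blobs(im,lo,hi,6),"expected cap",proj(k,(607.5,144,240)))
print("cup side",blobs(d[:,180:280],(100,90,40),(125,255,255),15),"cup top",blobs(t[:,150:260],(100,90,40),(125,255,255),15))
cv2.imwrite("pics/t8.png",t);cv2.imwrite("pics/s8.png",d)
```

```text
[379.473 167.738 334.427] [ 1.309 -0.608  0.049]
top red [([270, 96, 17, 15, 148], [277.9, 103.9]), ([199, 162, 8, 9, 53], [202.6, 165.8])] expected cap [202.197 166.427]
side red [([227, 159, 6, 6, 28], [229.3, 161.3]), ([315, 212, 14, 9, 80], [321.0, 216.4])] expected cap [229.813 160.635]
wrist red [] expected cap [254.987 424.895]
cup side [([45, 173, 20, 26, 350], [54.6, 186.3])] cup top [([50, 155, 20, 28, 275], [59.7, 167.2])]
```

The cap sits within 1 px of the upright position in both views, the door hasn't moved, and the gripper is clear.

```bash
python3 -c "
from station import *
print(finish_job())"
```

```text
the job is handed in; nothing more can be done
None
```

The job is handed in at about 32 s of the 70 s limit: the incubator door is open about 1.66 rad (95°), and the red-capped tube stands upright in the blue holder cup; I didn't re-measure the other tubes and bench items, but the arm met no unexpected contact.

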